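# Jack up the enamelling kiln and hold it

## Robot

A 6-joint arm with a two-finger parallel gripper is mounted at the origin on the work surface. World frame = base frame: x ahead of the robot, y to its left, z up, the work surface at z = 0. Lengths are in m, angles in rad, forces in N, time in s.
With the tool pointing down it reaches from about 0.15 to 0.775 m from the base axis. Payload 6.1 kg.
Tool frame: the origin (TCP) lies midway between the tips of the shut fingers; the grasp point (between the pads) lies 19 mm behind it; z points along the fingers, y is the direction in which the jaws open and shut (so a half turn about z gives the same grasp; the last joint's range is limited). The gripper opens to 85 mm and grips with 20 to 120 N. Pads are 22 mm wide; open, the fingers measure 114 mm over their backs; the gripper's body (76 mm by 85 mm) begins 54 mm behind the grasp point. The pads swing forward as they close: fully open they stand 13 mm farther back than shut.
Start: joints at [-1.35, 0.126, -0.04, 1.405, 0, 1.571], TCP at [0.115, -0.512, 0.231] pointing down, gripper open.
Joint ranges: [-2.72, 2.72], [-0.95, 1.95], [-1.27, 1.35], [-1.78, 2.02], [-1.46, 1.47], [-3.14, 3.14]. Speed limits (rad/s): [2.39, 2.39, 3.01, 3.14, 3.14, 3.14].

## Interface

Orientations are given as a unit quaternion [x, y, z, w].
In Python, from plant import robot gives the robot as it stands.
- The arm moves only by the tool servo_tool, never from a script. Its argument "moves" is text: rows parted by semicolons, each of 7 numbers parted by spaces: the shift along the world's x, y, z in cm, then the turn, a rotation vector about the world's x, y, z in degrees, then the opening in per cent of the stroke, from 0 (shut) to 100 (fully open). In form: x y z ax ay az fingers; .... A call has exactly 10 rows; each row shifts and turns the commanded pose from where the row before left it; what a row does not reach is not made up. A row lasts 1/8 s, in which the tool goes at most 62.5 mm and 10.7 degrees, less where a joint would pass 70% of its speed; a pose out of reach is approached as far as the arm can. A call with a gripper value outside its range is refused whole. The fingers move at their own pace and stop on an object; "newtons" is the grip in N (left out, the last holds). Time passes only in rows, so rows that do not move let the fingers close, or fill a call up. It gives the time, the measured TCP pose, the force and the opening at its end, in the units of the state.
- robot.read_state(): the state, without advancing time (a new reading comes with each control period).
- robot.read_camera(name): name is "scene" or "top" or "wrist"; returns a dict with "pixels" (400x640x3 uint8, red, green, blue), "depth" (400x640 float32, m along the optical axis (not along the pixel's ray), 0 where there is no reading), "vfov" (degrees; the focal length in pixels is half the picture's height over the tangent of half this angle, whatever the lens; pixels are square), "cx", "cy" (the principal point, pixels), "dist" ([k1, k2, p1, p2, k3] as OpenCV has them; the pictures are not rectified), "rvec" (rotation vector, rad) and "tvec" (3), from world to camera coordinates, as OpenCV has them; the wrist camera has in their place "T_tool_cam" (4x4, takes a point from camera to tool coordinates, whose origin is the TCP and whose axes are the flange's). Camera axes: x right, y down, z forward; pixel columns grow to the right and rows downward; lengths in m; the calibration is good to about 2 mm. A picture is of the moment at which its call begins: read the wrist's pose just before it.
- robot.sign_off(): hands the job in, once; it reports no verdict.
The state is a dict: "time": time; "joint_pos": joint angles; "joint_velocities": joint speeds; "joint_torque": joint torques, N m; "tcp_pos": TCP position; "ee_rot": TCP orientation; "force": force on the tool from outside, world axes, zero at the start; "ft_torque": the same for the moment, N m; "gripper_width": finger opening in m.
Only numpy, scipy, OpenCV 4.12 (cv2) and the standard library are available. Lean on these libraries where they do the work, as an engineer would, in place of code of your own. Each camera call takes 0.05 s, during which the arm holds its last target. There are 200 camera calls.

## Task

The cold enamelling kiln is to get new feet on its lug side: set the blue pad from the pocket tray in the red jack's saddle cup, then stand the jack on the bench with its saddle straight under the yellow mark on the lug, and let go. Pump the handle until the two kiln feet on that side are at least 6 mm clear of the bench, and finish while holding the handle pressed right down (the kiln sinks when it rises). Only the pad may carry the kiln: do not lift or knock it by hand, and leave everything else where it is.

Things in the scene. Friction and masses are not known exactly. Their poses are not given: they have to be found in the camera images.
- pad_c (a point): Blue saddle pad with a brass band: upright cylinder, 20 mm across, 16 mm high, 42 g; this point is its centre, 8 mm above its underside. It starts in one of the four pockets of the tray (which one varies) and stands 10 mm proud of the tray's top. The other pockets hold three black kiln feet, 25 mm across and 13 mm high.
- tray: Grey pocket tray, fixed, 112 x 112 x 11 mm, origin at the centre of its underside; four square pockets 31 mm wide and 6 mm deep (floor 5 mm above the bench) at x, y = +-27 mm along its axes.
- jack: Red low bench jack, 0.9 kg, loose. Origin: centre of the underside of its base plate (230 mm along x, 72 mm along y, 8 mm thick). +x points to the saddle end (saddle axis at x = 85 mm), -x to the handle end. Two cheeks at x = -45 mm, 43 mm wide over all and 64 mm high, carry the handle's pivot (along y) 54 mm above the bench.
- jack_grip (a point): Centre of the jack's red pump body, 5 mm ahead (+x) of the jack's origin, 26 mm above its underside; axes as the jack's. It is 44 mm wide along y, from x = -25 to 65 mm of the jack, flat top 44 mm above the bench: the place to take the jack from above, about at its balance.
- saddle (a point): Centre of the floor of the jack's saddle cup, 42 mm above the bench with the ram right down (up to 3 mm higher at the start). The cup is 25 mm wide inside, 32 mm outside, its rim 4 mm above this point. z up.
- jack_ram (a joint): Rise of the jack's ram and saddle, m: 0 right down to 0.034. Unloaded it stays where it was pumped (8 N friction).
- handle_grip (a point): Middle of the black grip of the jack's pump handle, on its axis, 120 mm from the pivot towards -x of the jack; grip 22 mm thick, 75 mm long. With the handle up it slopes 0.55 rad up away from the jack (this point 117 mm above the bench); right down, 0.09 rad downwards (43 mm).
- jack_handle (a joint): Pump handle, rad: 0 up, 0.64 right down at its stop; springs back up by itself. Needs about 5 N at the grip, up to 16 N with the kiln on. A down stroke raises the saddle 10 to 16 mm; an unloaded ram stays up on the up stroke, a loaded one sinks back with the handle. The first stroke just brings the pad to the lug, the second lifts 10 mm or more.
- lift_mark (a point): Lift point: underside of the kiln's lifting lug, below the yellow disc with black dot on its top; 72 mm above the bench. Lug 46 mm wide, 8 mm thick; it stands 63 mm out of the kiln's wall along this point's -y, this point 40 mm out. The kiln's underside is 30 mm up, its near feet at +-115 mm along x. The jack goes in with its +x along +y of this point.
- kiln (a joint): Tilt of the kiln about the bottom of its feet on the other side, rad: 0 standing on all four feet; the lug is 285 mm and the near feet 220 mm from that line (0.0273 = near feet 6 mm up).
- kiln_stand: The blue and grey enamelling kiln (8 kg, 290 x 270 x 235 mm, cold and empty), origin on the bench below its middle; door towards its -x, lifting lug on its -y side. It stands still on the bench and can only tilt about its far feet.
- steel_cup: Bystander: small steel cup, 72 mm across, 50 mm high; origin at the centre of its underside.
- clay_bowl: Bystander: blue bowl, 100 mm across, 35 mm high; origin at the centre of its underside.
- tweezers: Bystander: dark steel tweezers, 155 mm long, 6 mm high, lying; origin at the centre of its underside.
- pliers: Bystander: pliers with red grips, 135 mm long, 16 mm high, lying; origin at the centre of its underside.
- flower_brooch: Bystander: gold flower brooch with enamel beads, 35 mm across, 14 mm high; origin at the centre of its underside.
- gas_torch: Bystander: black hand torch, 195 mm long, 50 mm high, lying; origin at the centre of its underside.
- bead_jar: Bystander: clear jar with white cap, 52 mm across, 60 mm high; origin at the centre of its underside.
- foot_a: Bystander: a new black kiln foot in a pocket of the tray, 25 mm across, 13 mm high; origin at the centre of its underside.
- foot_b: Bystander: a new black kiln foot in a pocket of the tray, 25 mm across, 13 mm high; origin at the centre of its underside.
- foot_c: Bystander: a new black kiln foot in a pocket of the tray, 25 mm across, 13 mm high; origin at the centre of its underside.

How it is judged:
On the way, in this order (a step that is already met when the one before it is completed fails the run):
1. the blue pad stands in the saddle cup, let go (horizontal distance between pad_c and saddle below 0.006 m and z of pad_c in the frame of saddle between 0.0055 and 0.0105 m and angle between pad_c's own z axis and vertical below 0.15 rad and contact force between the fingers and pad below 0.5 N), for 0.2 s.
2. the jack stands flat on the bench, let go, its saddle under the marked lift point with the pad still in the cup (horizontal distance between pad_c and saddle below 0.006 m and z of pad_c in the frame of saddle between 0.0055 and 0.0105 m and angle between pad_c's own z axis and vertical below 0.15 rad and height (world z) of jack_grip below 0.0285 m and angle between jack_grip's own z axis and vertical below 0.04 rad and horizontal distance between saddle and lift_mark below 0.012 m and contact force between the fingers and jack below 0.5 N and linear speed of jack below 0.02 m/s), for 0.2 s.
3. the kiln's near feet are at least 6 mm up, carried by the pad (value of joint kiln above 0.0273 rad and contact force between pad and kiln above 8 N), for 0.2 s.
At the end, for the whole second after the job is handed in: Handle still pressed right down by the robot (within 0.1 rad of its stop, over 3 N); near kiln feet at least 6 mm up, still; pad in the cup (6 mm) carrying the lug (over 8 N), saddle within 18 mm of the lift point, jack flat on the bench; robot not touching the kiln (all of step 3 and horizontal distance between pad_c and saddle below 0.006 m and z of pad_c in the frame of saddle between 0.0055 and 0.0105 m and angle between pad_c's own z axis and vertical below 0.15 rad and height (world z) of jack_grip below 0.0285 m and angle between jack_grip's own z axis and vertical below 0.04 rad and horizontal distance between saddle and lift_mark below 0.018 m and velocity of joint kiln between -0.02 and 0.02 rad/s and value of joint jack_handle above 0.54 rad and contact force between any of the fingers, the arm and jack_handle above 3 N and contact force between each of the fingers, the arm and kiln below 0.5 N); the arm keeps its last pose, push and grip.
It fails at once if the kiln is knocked or lifted by hand (more than 8 N from the robot) (contact force between any of the fingers, the arm and kiln above 8 N).
It fails at once if the bare saddle is pumped against the lug (contact force between jack_ram and kiln above 3 N).
It fails at once if a new kiln foot is taken out of its pocket (distance of any of foot_a, foot_b, foot_c from where it was at the start of the episode above 0.02 m).
It fails at once if something else on the bench is moved more than 3 cm (distance of any of steel_cup, clay_bowl, tweezers, pliers, flower_brooch, gas_torch, bead_jar from where it was at the start of the episode above 0.03 m).
It also fails if it takes over 72 s, if anything falls off the work surface, if the arm or the gripper's body presses on something with over 40 N, if the wrist force passes 120 N, or if a joint passes its speed limit or range.

## Working session

There is one attempt and no reset: what is moved stays moved. The work goes in short steps, Python scripts to look and compute and a tool call to move; the robot and the scene stay as the last step left them, time stands still between calls to the robot, and variables do not carry over. Pictures are saved under pics/ and viewed, about 8 in all and at most 12, crops included, and the job is handed in when it is done.

Besides the shell and the picture viewer there is one more tool, called after "Call:" as a command line: name --argument value ..., lists and objects as JSON in quotes. servo_tool: Moves the arm, as the interface text tells. Its arguments: {"type":"object","properties":{"moves":{"type":"string"},"newtons":{"type":"number"}},"required":["moves"]}

```bash
mkdir -p pics; ls
cat > h.py <<'E'
import numpy as np, cv2, pickle
from scipy.spatial.transform import Rotation as R
from plant import robot
def grab(n):
    st=robot.read_state(); c=robot.read_camera(n)
    c['st']=st; pickle.dump(c,open(f'{n}.pkl','wb')); return c
def load(n): return pickle.load(open(f'{n}.pkl','rb'))
def cloud(c):
    h,w=c['depth'].shape; f=h/2/np.tan(np.radians(c['vfov'])/2)
    K=np.array([[f,0,c['cx']],[0,f,c['cy']],[0,0,1]])
    u,v=np.meshgrid(np.arange(w),np.arange(h))
    p=cv2.undistortPoints(np.stack([u,v],-1).reshape(-1,1,2).astype(float),K,np.array(c['dist'],float)).reshape(h,w,2)
    d=c['depth']; P=np.dstack([p[...,0]*d,p[...,1]*d,d])
    if 'T_tool_cam' in c:
        T=np.array(c['T_tool_cam']); P=P@T[:3,:3].T+T[:3,3]
        return P@R.from_quat(c['st']['ee_rot']).as_matrix().T+np.array(c['st']['tcp_pos'])
    Rm=cv2.Rodrigues(np.array(c['rvec'],float))[0]
    return (P-np.array(c['tvec']).ravel())@Rm
def save(c,name,crop=None,s=1):
    im=c['pixels'][...,::-1]
    if crop: a,b,e,g=crop; im=im[b:g,a:e]
    cv2.imwrite('pics/'+name,cv2.resize(im,None,fx=s,fy=s,interpolation=cv2.INTER_CUBIC))
E
python3 - <<'E'
from h import *
for n in ('top','scene'): c=grab(n); save(c,n+'.png')
print(robot.read_state())
E
```

```text
pics
{'time': 0.1, 'joint_pos': array([-1.35001786e+00,  1.26314394e-01, -4.04772239e-02,  1.40539136e+00,
       -3.26904145e-05,  1.57078621e+00]), 'joint_velocities': array([ 0.00100204, -0.00011614,  0.0029006 , -0.00039919,  0.00021601,
        0.00154954]), 'joint_torque': array([-1.39799373e-03, -4.36907351e+01,  3.53603554e+01,  1.37505366e-02,
       -8.83094685e-05, -2.28398267e-05]), 'tcp_pos': array([ 0.11488273, -0.51191495,  0.23062274]), 'ee_rot': array([ 9.93912496e-01,  1.10170186e-01, -9.26223129e-05, -6.87302963e-04]), 'force': array([-0.8333553 ,  0.20605011,  0.05231046]), 'ft_torque': array([ 0.00027028, -0.00718271,  0.00955297]), 'gripper_width': 0.08525958402280913}
```

View pics/top.png

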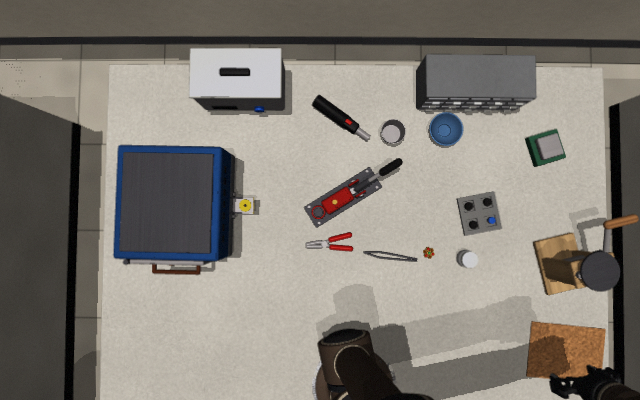

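View pics/scene.png

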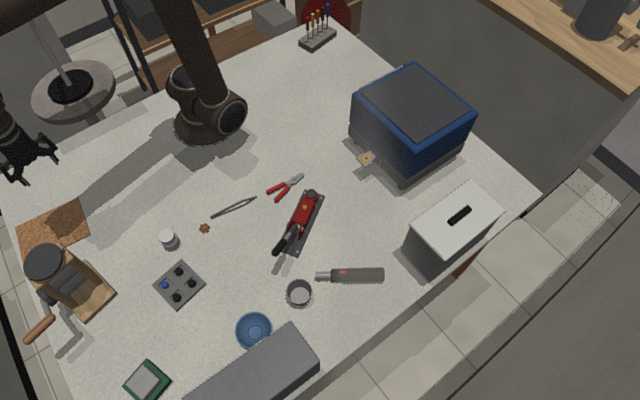

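The top view shows the kiln on the left with the yellow mark at (245,205). The jack's saddle is near (318,212), its body at (337,202) and its handle grip at (390,168). The tray is at (479,213) with the blue pad at (491,220).

Run:
```python
from h import *
for n in ('top',):
    c=load(n); P=cloud(c); hsv=cv2.cvtColor(c['pixels'],cv2.COLOR_RGB2HSV); H,S,V=cv2.split(hsv)
    v,u=np.mgrid[:400,:640]
    def box(a,b,e,g): return (u>=a)&(u<e)&(v>=b)&(v<g)
    def rep(name,m):
        q=P[m]; print(name,m.sum(),np.median(u[m]),np.median(v[m]),q.mean(0).round(4),'med',np.median(q,0).round(4),'max z',q[:,2].max().round(3))
    rep('mark',box(236,195,256,216)&(H>20)&(H<35)&(S>120)&(V>120))
    rep('pad',box(484,212,500,230)&(H>100)&(H<130)&(S>120))
    jk=box(295,150,410,232)&(P[...,2]>.004)
    rep('body',jk&((H<8)|(H>172))&(S>130)&(abs(P[...,2]-.044)<.006))
    base=jk&(P[...,2]<.025)
    for nm,m in (('jack',jk),('tray',box(450,185,505,240)&(P[...,2]>.006))):
        q=P[m][:,:2]; print(nm,cv2.minAreaRect((q*1000).astype(np.float32)))
    rep('handle',box(375,152,410,182)&(P[...,2]>.06)&(V<70))
    m=box(240,190,262,220)&(P[...,2]>.06); q=P[m]; print('lug',q.min(0),q.max(0))
    # kiln wall edges: top face
    m=box(100,130,245,275)&(P[...,2]>.2); print('kiln',cv2.minAreaRect((P[m][:,:2]*1000).astype(np.float32)),P[m][:,2].max())
    for nm,b in (('cup',(378,118,408,146)),('pliers',(300,230,356,254)),('twz',(360,245,420,265)),('torch',(308,92,374,142)),('jar',(452,246,484,272))):
        m=box(*b)&(P[...,2]>.004); q=P[m]; print(nm,q.min(0).round(3),q.max(0).round(3))
```

```text
mark 111 245.0 205.0 [0.5238 0.3131 0.0808] med [0.5238 0.3128 0.0802] max z 0.09
pad 43 491.0 220.0 [ 0.4874 -0.3979  0.0178] med [ 0.487  -0.3976  0.0186] max z 0.026
body 427 337.0 200.0 [0.5403 0.055  0.0442] med [0.5411 0.0537 0.0445] max z 0.05
jack ((571.4650268554688, 8.516326904296875), (239.6780548095703, 337.4390869140625), 0.4636697769165039)
tray ((509.18243408203125, -171.78460693359375), (158.82447814941406, 536.1007690429688), 0.38111791014671326)
handle 194 390.0 167.0 [ 0.6283 -0.0856  0.1331] med [ 0.6286 -0.0865  0.1268] max z 1.475
lug [0.49141577 0.09615352 0.07229099] [0.546431   0.32755382 1.47456809]
kiln ((519.2523193359375, 359.9364013671875), (527.7291259765625, 304.1086730957031), 89.82947540283203) 1.4745680915290338
cup [ 0.491 -0.154  0.004] [0.788 0.096 1.475]
pliers [ 0.386 -0.001  0.004] [0.491 0.161 1.475]
twz [ 0.356 -0.188  0.004] [0.491 0.096 1.475]
torch [ 0.491 -0.053  0.004] [0.866 0.141 1.475]
jar [ 0.337 -0.377  0.004] [0.491 0.096 1.475]
```

Run:
```python
from h import *
c=grab('wrist'); print(np.round(c['T_tool_cam'],3),c['vfov'])
c=load('top'); P=cloud(c); ok=(c['depth']>0); v,u=np.mgrid[:400,:640]
def box(a,b,e,g): return (u>=a)&(u<e)&(v>=b)&(v<g)&ok
for nm,b,z in (('jackbase',(295,150,385,232),.005),('tray',(450,185,505,240),.007),('kiln',(100,130,245,275),.21),('lug',(236,190,262,220),.065),('handle',(375,150,410,185),.06)):
    q=P[box(*b)&(P[...,2]>z)][:,:2]; print(nm,cv2.minAreaRect((q*1000).astype(np.float32)))
```

```text
[[-0.    -0.951 -0.308  0.077]
 [ 1.    -0.    -0.    -0.   ]
 [-0.    -0.308  0.951 -0.142]
 [ 0.     0.     0.     1.   ]] 58.98462958684438
jackbase ((570.970703125, 45.527305603027344), (239.49143981933594, 263.5045471191406), 0.3966236710548401)
tray ((514.8892822265625, -358.59893798828125), (142.2591094970703, 155.5970458984375), 2.137087345123291)
kiln ((519.31396484375, 487.65509033203125), (270.2353210449219, 304.1358642578125), 89.18380737304688)
lug ((523.8148193359375, 314.3828430175781), (44.99256134033203, 49.386470794677734), 0.5485982894897461)
handle ((625.6918334960938, -80.43624114990234), (21.943408966064453, 78.47425079345703), 32.26533126831055)
```

Call:
servo_tool --moves "6 2 0 0 0 0 60; 6 2 0 0 0 0 60; 6 2 0 0 0 0 60; 6 2 0 0 0 0 60; 6 2 0 0 0 0 60; 4 1 0 0 0 0 60; 0 0 0 0 0 0 60; 0 0 0 0 0 0 60; 0 0 0 0 0 0 60; 0 0 0 0 0 0 60" --newtons 40

```text
time: 1.4
tcp_pos: [0.4504, -0.404, 0.2317]
ee_rot: [0.994, 0.109, 0.0, 0.0]
force: [-0.1, 0.4, 0.7]
gripper_width: 0.0514
```

Run:
```python
from h import *
c=grab('wrist'); save(c,'w1.png'); P=cloud(c); H,S,V=cv2.split(cv2.cvtColor(c['pixels'],cv2.COLOR_RGB2HSV)); print(c['st']['joint_pos'])
m=(H>100)&(H<130)&(S>120)&(V>40)&(P[...,2]>.016)&(P[...,2]<.03)&(c['depth']>0)
n,l,s,ce=cv2.connectedComponentsWithStats(m.astype(np.uint8))
for i in range(1,n):
    if s[i,4]>100:
        q=P[l==i]; t=q[q[:,2]>np.median(q[:,2])-.002]; print(ce[i],s[i],cv2.minEnclosingCircle((t[:,:2]*1000).astype(np.float32)),np.median(t,0))
m=(P[...,2]>.008)&(P[...,2]<.014)&(abs(P[...,0]-.5)<.1)&(abs(P[...,1]+.37)<.1)&(S<50)
print(cv2.minAreaRect((P[m][:,:2]*1000).astype(np.float32)))
```

```text
[-7.31020899e-01  2.80457864e-01  1.51963001e-01  1.44186265e+00
 -8.47268417e-05  2.19138013e+00]
[323.7630662  137.09407666] [315 128  19  19 287] ((484.00506591796875, -398.0265197753906), 9.443100929260254) [ 0.48415116 -0.39799655  0.02072959]
((503.9205017089844, -364.5127868652344), (112.34110260009766, 112.04415130615234), 11.17086410522461)
```

View pics/w1.png

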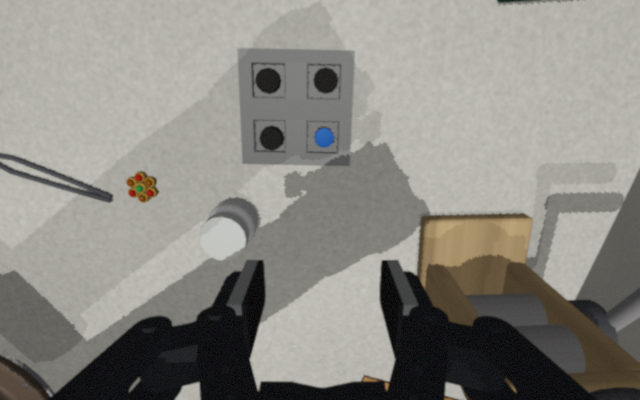

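The wrist view shows the pad at (324,137) in the tray's near right pocket, and it is clear of everything around it. I'll descend with the jaws part open.

Call:
servo_tool --moves "2 0.4 -4 0 0 0 42; 1.4 0.25 -4 0 0 0 42; 0 0 -4 0 0 0 42; 0 0 -4 0 0 0 42; 0 0 -3 0 0 0 42; 0 0 -1.5 0 0 0 42; 0 0 -0.8 0 0 0 42; 0 0 -0.6 0 0 0 42; 0 0 0 0 0 0 42; 0 0 0 0 0 0 42"

```text
time: 2.7
tcp_pos: [0.4859, -0.3973, 0.0132]
ee_rot: [0.994, 0.11, 0.0, 0.0]
force: [-0.5, 0.3, -0.4]
gripper_width: 0.0355
```

Call:
servo_tool --moves "-0.15 -0.03 -0.2 0 0 0 42; 0 0 0 0 0 0 0; 0 0 0 0 0 0 0; 0 0 0 0 0 0 0; 0 0 0 0 0 0 0; 0 0 0 0 0 0 0; 0 0 0 0 0 0 0; 0 0 1 0 0 0 0; 0 0 2 0 0 0 0; 0 0 2 0 0 0 0"

```text
time: 3.95
tcp_pos: [0.4837, -0.397, 0.0609]
ee_rot: [0.994, 0.11, -0.0, -0.0]
force: [0.5, -0.9, -0.0]
gripper_width: 0.0176
```

Call:
servo_tool --moves "0 2 5 0 0 10 0; 0 4 4 0 0 10 0; 0 5 0 0 0 10 0; 0 5 0 0 0 10 0; 0 5 0 0 0 10 0; 0 5 0 0 0 10 0; 0 5 0 0 0 10 0; 0 5 0 0 0 10 0; 0.5 5 0 0 0 10 0; 0.5 4 0 0 0 10 0"

```text
time: 5.2
tcp_pos: [0.4936, 0.0547, 0.1508]
ee_rot: [0.552, 0.834, 0.0, 0.0]
force: [-0.6, 0.3, 0.5]
gripper_width: 0.0179
```

Call:
servo_tool --moves "0.5 4 0 0 0 10 0; 0.5 1 0 0 0 0 0; 0 0 0 0 0 0 0; 0 0 0 0 0 0 0; 0 0 0 0 0 0 0; 0 0 0 0 0 0 0; 0 0 0 0 0 0 0; 0 0 0 0 0 0 0; 0 0 0 0 0 0 0; 0 0 0 0 0 0 0"

```text
time: 6.45
tcp_pos: [0.504, 0.1028, 0.1503]
ee_rot: [0.48, 0.877, 0.0, 0.0]
force: [-0.3, -0.8, -0.9]
gripper_width: 0.0178
```

Run:
```python
from h import *
c=grab('wrist'); save(c,'w2.png'); P=cloud(c); H,S,V=cv2.split(cv2.cvtColor(c['pixels'],cv2.COLOR_RGB2HSV)); st=c['st'];print(st['joint_pos'],st['tcp_pos'],R.from_quat(st['ee_rot']).as_euler('ZYX',degrees=True),st['gripper_width'])
ok=c['depth']>0
for lo,hi in ((.038,.0405),(.0405,.043),(.043,.0455),(.0455,.048),(.048,.051)):
    print(lo,(ok&(P[...,2]>lo)&(P[...,2]<hi)&(np.hypot(P[...,0]-.506,P[...,1]-.109)<.03)).sum())
m=ok&(P[...,2]>.004)&(P[...,2]<.013)&(np.hypot(P[...,0]-.55,P[...,1]-.04)<.16)
print('base',cv2.minAreaRect((P[m][:,:2]*1000).astype(np.float32)))
```

```text
[ 2.01275537e-01  1.17957096e-01 -2.26042304e-01  1.22676032e+00
 -5.81086046e-06  1.20214037e+00] [0.50395656 0.1028247  0.15030395] [1.22654669e+02 1.06633670e-03 1.79998164e+02] 0.017809631192420506
0.038 133
0.0405 856
0.043 602
0.0455 493
0.048 2
base ((494.5675964355469, 22.271835327148438), (177.72122192382812, 263.4917297363281), 32.02914810180664)
```

View pics/w2.png

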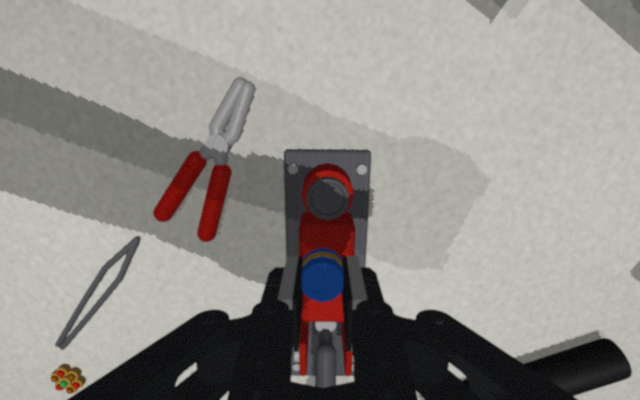

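The pad is held at (323,275), and the saddle cup is ahead at (328,196). The jack is nearly aligned with the picture's vertical.

Run:
```python
from h import *
c=load('wrist'); P=cloud(c); H,S,V=cv2.split(cv2.cvtColor(c['pixels'],cv2.COLOR_RGB2HSV)); ok=c['depth']>0
v,u=np.mgrid[:400,:640]; b=ok&(u>295)&(u<362)&(v>155)&(v<225)
dk=(b&(S<120)&(P[...,2]>.035)).astype(np.uint8)
n,l,s,ce=cv2.connectedComponentsWithStats(dk); i=1+s[1:,4].argmax(); q=P[l==i]
print('floor',s[i],np.percentile(q,[5,50,95],0).round(4),cv2.minEnclosingCircle((q[:,:2]*1000).astype(np.float32)))
m=b&(P[...,2]>.0445)&(np.hypot(P[...,0]-.504,P[...,1]-.104)<.04); q=P[m]; print('rim?',len(q),q[:,2].max(),cv2.minEnclosingCircle((q[:,:2]*1000).astype(np.float32)))
m=ok&(P[...,2]>.005)&(P[...,2]<.012)&(u>270)&(u<378)&(v>140)&(v<300); r=cv2.minAreaRect((P[m][:,:2]*1000).astype(np.float32)); print('base',r,cv2.boxPoints(r))
# held pad
m=ok&(H>100)&(H<130)&(S>120)&(v>230)&(v<310)&(u>290)&(u<355)&(P[...,2]>.1); q=P[m]; print('pad',np.percentile(q,[2,50,98],0).round(4)); t=q[q[:,2]>np.percentile(q[:,2],90)-.003]; print(cv2.minEnclosingCircle((t[:,:2]*1000).astype(np.float32)))
```

```text
floor [ 307  177   42   43 1412] [[0.4906 0.096  0.0416]
 [0.5037 0.1082 0.0433]
 [0.5161 0.1215 0.0471]] ((503.7599182128906, 106.93751525878906), 17.16509437561035)
rim? 566 0.048139315721584544 ((503.8180236816406, 108.31531524658203), 15.890647888183594)
base ((515.6165161132812, 88.96136474609375), (71.07208251953125, 105.60938262939453), 32.126686096191406) [[457.44077  114.78248 ]
 [513.60315   25.344608]
 [573.79224   63.14025 ]
 [517.6299   152.57812 ]]
pad [[0.4922 0.096  0.147 ]
 [0.5006 0.1057 0.1596]
 [0.5097 0.1136 0.1652]]
((500.306884765625, 106.1662368774414), 11.792041778564453)
```

Run:
```python
from h import *
c=load('wrist'); P=cloud(c); H,S,V=cv2.split(cv2.cvtColor(c['pixels'],cv2.COLOR_RGB2HSV)); ok=c['depth']>0
v,u=np.mgrid[:400,:640]
m=(H>100)&(H<130)&(S>120)&(v>230)&(v<310)&(u>290)&(u<355)
st=c['st'];Rm=R.from_quat(st['ee_rot']).as_matrix();T=np.array(c['T_tool_cam']);o=Rm@T[:3,3]+st['tcp_pos']
for z in (.158,.160,.162):
    d=P[m&ok]-o; k=(z-o[2])/d[:,2]; q=o+d*k[:,None]
    (x,y),(a,b),t=cv2.fitEllipse(cv2.convexHull((q[:,:2]*1000).astype(np.float32)))
    loc=Rm.T@(np.array([x,y,z*1000])-np.array(st['tcp_pos'])*1000); print(z,x,y,a,b,t,'tool',loc)
print(u[m].min(),u[m].max(),v[m].min(),v[m].max())
for vv in range(244,306,4): print(vv,c['pixels'][vv,323],P[vv,323].round(4))
```

```text
0.158 504.99169921875 98.6382064819336 22.837135314941406 43.324188232421875 30.681039810180664 tool [-4.08344872 -1.38715334 -7.69602215]
0.16 504.32147216796875 99.68971252441406 22.49809455871582 42.67793273925781 30.668764114379883 tool [-2.83654577 -1.38401312 -9.69604525]
0.162 503.6531982421875 100.73854064941406 22.15899658203125 42.03466796875 30.66880226135254 tool [ -1.59295131  -1.38067341 -11.69606829]
296 349 248 309
244 [86 16 12] [0.5206 0.0758 0.0442]
248 [37 33 72] [0.4967 0.1127 0.1467]
252 [67 53 38] [0.4968 0.1125 0.1503]
256 [52 53 66] [0.497  0.1121 0.1534]
260 [ 0 35 81] [0.4968 0.1124 0.158 ]
264 [ 23  55 109] [0.4974 0.1116 0.1596]
268 [ 19  53 107] [0.4984 0.11   0.1598]
272 [ 18  51 105] [0.4995 0.1082 0.1593]
276 [  9  49 104] [0.5006 0.1065 0.1591]
280 [ 15  51 104] [0.5018 0.1047 0.1585]
284 [ 19  52 107] [0.5024 0.1037 0.16  ]
288 [ 19  50 105] [0.5035 0.102  0.1598]
292 [ 13  51 104] [0.5048 0.0999 0.159 ]
296 [ 11  50 105] [0.5055 0.0989 0.1602]
300 [ 28  48 102] [0.5067 0.0971 0.1599]
304 [152  30  25] [0.5491 0.0314 0.045 ]
```

Call:
servo_tool --moves "0.15 0.4 -2 0 0 0 0; 0 0 -3 0 0 0 0; 0 0 -2 0 0 0 0; 0 0 -1 0 0 0 0; 0 0 -0.5 0 0 0 0; 0 0 -0.3 0 0 0 0; 0 0 0 0 0 0 0; 0 0 0 0 0 0 0; 0 0 0 0 0 0 0; 0 0 0 0 0 0 0"

```text
time: 7.75
tcp_pos: [0.5056, 0.1068, 0.0625]
ee_rot: [0.48, 0.877, 0.0, 0.0]
force: [0.4, 0.5, -0.2]
gripper_width: 0.0176
```

Run:
```python
from h import *
c=grab('wrist'); print(c['st']['tcp_pos']); save(c,'w3.png',(220,130,420,330),3)
```

```text
[0.50558392 0.10681485 0.06251403]
```

View pics/w3.png

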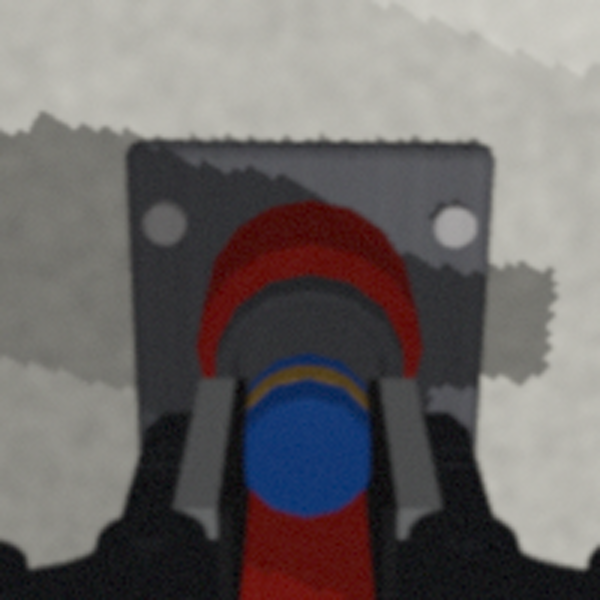

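The close crop shows the pad (308,440) laterally centred over the cup (310,~330 because of parallax). I'll lower it in small steps.

Call:
servo_tool --moves "0 0 -0.4 0 0 0 0; 0 0 -0.4 0 0 0 0; 0 0 -0.2 0 0 0 0; 0 0 -0.1 0 0 0 0; 0 0 0 0 0 0 0; 0 0 0 0 0 0 0; 0 0 0 0 0 0 0; 0 0 0 0 0 0 0; 0 0 0 0 0 0 0; 0 0 0 0 0 0 0"

```text
time: 9.05
tcp_pos: [0.5054, 0.1068, 0.0513]
ee_rot: [0.48, 0.877, 0.0, -0.0]
force: [0.9, 0.4, -0.4]
gripper_width: 0.0178
```

Call:
servo_tool --moves "0 0 -0.1 0 0 0 0; 0 0 -0.1 0 0 0 0; 0 0 0 0 0 0 0; 0 0 0 0 0 0 0; 0 0 0 0 0 0 0; 0 0 0 0 0 0 0; 0 0 0 0 0 0 0; 0 0 0 0 0 0 0; 0 0 0 0 0 0 0; 0 0 0 0 0 0 0"

```text
time: 10.3
tcp_pos: [0.5054, 0.1068, 0.0493]
ee_rot: [0.48, 0.877, -0.0, -0.0]
force: [-0.2, 0.3, 0.2]
gripper_width: 0.0176
```

Call:
servo_tool --moves "0 0 -0.1 0 0 0 0; 0 0 0 0 0 0 0; 0 0 0 0 0 0 0; 0 0 0 0 0 0 0; 0 0 0 0 0 0 0; 0 0 0 0 0 0 28; 0 0 0 0 0 0 40; 0 0 0 0 0 0 45; 0 0 0 0 0 0 45; 0 0 0 0 0 0 45"

```text
time: 11.55
tcp_pos: [0.5054, 0.1068, 0.0482]
ee_rot: [0.48, 0.877, -0.0, -0.0]
force: [-0.4, -0.4, -0.4]
gripper_width: 0.0386
```

Run:
```python
from h import *
c=grab('wrist'); print(c['st']); save(c,'w4.png',(220,130,420,330),3)
P=cloud(c); H,S,V=cv2.split(cv2.cvtColor(c['pixels'],cv2.COLOR_RGB2HSV)); v,u=np.mgrid[:400,:640]
m=(H>100)&(H<130)&(S>120)&(c['depth']>0)&(v>180)&(v<320)&(u>280)&(u<360); q=P[m]; print(np.percentile(q,[5,50,95],0))
```

```text
{'time': 11.55, 'joint_pos': array([ 2.08181521e-01,  1.75787889e-01, -3.90146482e-01,  1.00490438e+00,
       -3.48455997e-06,  1.20911455e+00]), 'joint_velocities': array([-0.00076456, -0.00018691, -0.00149887, -0.00042888,  0.00040669,
        0.00024873]), 'joint_torque': array([-6.14969376e-04, -4.41300523e+01,  3.26274276e+01,  1.12591366e-03,
        2.48061565e-05,  1.03248772e-05]), 'tcp_pos': array([0.50544734, 0.1067707 , 0.04824778]), 'ee_rot': array([ 4.79834891e-01,  8.77358807e-01, -1.51268044e-05, -1.49700578e-05]), 'force': array([-0.37829434, -0.37088784, -0.41067542]), 'ft_torque': array([ 0.0407027 , -0.00084181,  0.0356161 ]), 'gripper_width': 0.03864748520818509}
[[0.49484597 0.1006378  0.04545266]
 [0.50232543 0.1094951  0.05798861]
 [0.51081071 0.11689487 0.05903604]]
```

View pics/w4.png

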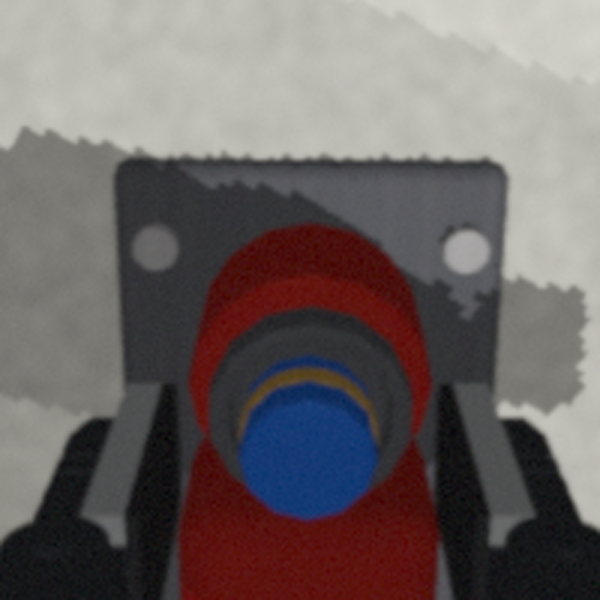

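The pad stands upright in the cup at (308,440), and the fingers are open and clear of it. Next I'll rise, turn half round so the camera faces away from the kiln, and go over the jack's body.

Call:
servo_tool --moves "0 0 3 0 0 0 45; 0 0 5 0 0 0 50; 0 0 5 0 0 10.5 100; 0 0 0 0 0 10.5 100; 0 0 0 0 0 10.5 100; 0 0 0 0 0 10.5 100; 0 0 0 0 0 10.5 100; 1 -1 0 0 0 10.5 100; 1 -2 0 0 0 10.5 100; 1 -2 0 0 0 10.5 100"

```text
time: 12.85
tcp_pos: [0.5357, 0.0564, 0.1783]
ee_rot: [-0.234, 0.972, 0.0, 0.0]
force: [-0.2, 0.1, 0.5]
gripper_width: 0.0851
```

Call:
servo_tool --moves "1 -1.6 0 0 0 10.5 100; 0 0 0 0 0 10.5 100; 0 0 0 0 0 10.5 100; 0 0 0 0 0 10.5 100; 0 0 0 0 0 10.5 100; 0 0 0 0 0 10.5 100; 0 0 0 0 0 10.5 100; 0 0 0 0 0 10.5 100; 0 0 0 0 0 10.5 100; 0 0 0 0 0 0 100"

```text
time: 14.1
tcp_pos: [0.5454, 0.0408, 0.1783]
ee_rot: [0.871, -0.492, -0.0, 0.0]
force: [-0.2, -0.9, 0.5]
gripper_width: 0.0856
```

Run:
```python
from h import *
s=robot.read_state(); print(s['joint_pos'].round(3),s['tcp_pos'],R.from_quat(s['ee_rot']).as_euler('ZYX',degrees=True))
```

```text
[ 0.075  0.172 -0.102  1.298  0.    -2.038] [0.54540681 0.04076211 0.17825871] [-5.89661645e+01  2.19296956e-03  1.79996703e+02]
```

Call:
servo_tool --moves "0.05 0 -4 0 0 1.1 100; 0 0 -4 0 0 0 100; 0 0 -4 0 0 0 100; 0 0 -3 0 0 0 100; 0 0 -1.4 0 0 0 100; 0 0 0 0 0 0 100; 0 0 0 0 0 0 0; 0 0 0 0 0 0 0; 0 0 0 0 0 0 0; 0 0 0 0 0 0 0" --newtons 90

```text
time: 15.35
tcp_pos: [0.5473, 0.0411, 0.0159]
ee_rot: [0.876, -0.483, 0.001, -0.001]
force: [-0.3, 1.3, 6.2]
gripper_width: 0.042
```

Call:
servo_tool --moves "0 0 0.5 0 0 0 0; 0 0 1 0 0 0 0; 0 0 1 0 0 0 0; 0 0 0.5 0 0 0 0; -0.3 1 0 0 0 -3 0; -0.4 2 0 0 0 -5 0; -0.4 2 0 0 0 -5 0; -0.4 2 0 0 0 -5 0; -0.4 2 0 0 0 -5 0; -0.3 2 0 0 0 -5 0"

```text
time: 16.6
tcp_pos: [0.5236, 0.1514, 0.0444]
ee_rot: [0.732, -0.681, -0.0, 0.0]
force: [-0.1, 0.5, -10.0]
gripper_width: 0.0424
```

Call:
servo_tool --moves "0 1.5 0 0 0 -3.1 0; 0 1 0 0 0 -1 0; 0 0.4 0 0 0 0 0; 0 0 0 0 0 0 0; 0 0 -0.8 0 0 0 0; 0 0 -0.8 0 0 0 0; 0 0 -0.6 0 0 0 0; 0 0 -0.3 0 0 0 0; 0 0 0 0 0 0 0; 0 0 0 0 0 0 0"

```text
time: 17.85
tcp_pos: [0.5242, 0.1798, 0.0195]
ee_rot: [0.708, -0.706, 0.0, -0.0]
force: [0.1, 0.4, -9.3]
gripper_width: 0.0428
```

Run:
```python
from h import *
for n in ('top','scene'): grab(n)
c=load('top'); st=c['st']; print(st['tcp_pos'],R.from_quat(st['ee_rot']).as_euler('ZYX',degrees=True),st['force'])
t=cv2.resize(c['pixels'][140:260,200:360],None,fx=3,fy=3); s=load('scene')['pixels'][120:270,240:440]; s=cv2.resize(s,None,fx=2.4,fy=2.4)
cv2.imwrite('pics/c1.png',cv2.cvtColor(np.vstack([t,s]) if t.shape[1]==s.shape[1] else t,cv2.COLOR_RGB2BGR))
P=cloud(c); H,S,V=cv2.split(cv2.cvtColor(c['pixels'],cv2.COLOR_RGB2HSV)); v,u=np.mgrid[:400,:640]
m=(H>100)&(H<130)&(S>120)&(c['depth']>0)&(v>160)&(v<260)&(u>235)&(u<340)&(P[...,1]<.3); print(m.sum(),P[m].mean(0) if m.any() else '')
```

```text
[0.52415191 0.17983953 0.01953946] [-8.98524247e+01  9.03312526e-03 -1.79975981e+02] [ 0.05946446  0.39498802 -9.29219107]
0
```

View pics/c1.png

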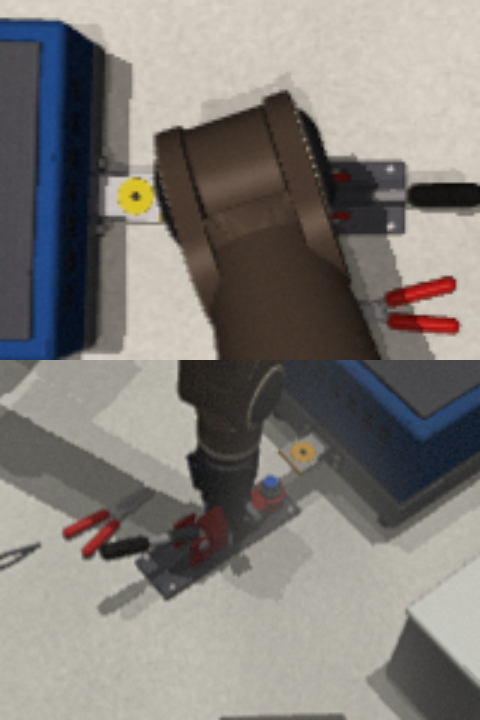

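Run:
```python
from h import *
for n in ('top','scene'):
    c=load(n); P=cloud(c); ok=c['depth']>0; x,y,z=np.moveaxis(P,-1,0)
    V=c['pixels'].astype(int); brown=(V[...,0]>=V[...,2])
    for a,b in ((.09,.15),(.15,.2),(.2,.25),(.25,.3),(.3,.45)):
        m=ok&(z>a)&(z<b)&(x>.38)&(x<.66)&(y>.1)&(y<.32)
        k=ok&(z>a)&(z<b)&(x>.38)&(x<.66)&(y>=.32)&(y<.6)
        print(n,a,m.sum(),y[m].max() if m.any() else '', 'kiln min',y[k].min() if k.any() else '')
s=load('scene');P=cloud(s);H,S,V=cv2.split(cv2.cvtColor(s['pixels'],cv2.COLOR_RGB2HSV));v,u=np.mgrid[:400,:640]
m=(H>100)&(H<130)&(S>120)&(s['depth']>0)&(v>160)&(v<185)&(u>345)&(u<362); print('pad',m.sum(),P[m].mean(0),P[m].min(0),P[m].max(0))
```

```text
top 0.09 2 0.3138353574904751 kiln min 0.3241459957927463
top 0.15 0  kiln min 0.35024305366038166
top 0.2 0  kiln min 0.35121585631069197
top 0.25 0  kiln min 
top 0.3 3 0.12120832588308382 kiln min 
scene 0.09 238 0.19003867357478463 kiln min 0.3309340944558665
scene 0.15 298 0.20570031894564336 kiln min 0.34773044218892546
scene 0.2 270 0.2065043795989829 kiln min 0.34788746823273486
scene 0.25 234 0.206176887960238 kiln min 
scene 0.3 1685 0.2345957610431048 kiln min 
pad 17 [0.52572307 0.25574822 0.05878449] [0.5188784  0.2482928  0.05615763] [0.53143976 0.26393296 0.06340867]
```

Call:
servo_tool --moves "0 0.5 0 0 0 0 0; 0 1 0 0 0 0 0; 0 1.3 0 0 0 0 0; 0 1.3 0 0 0 0 0; 0 0.8 0 0 0 0 0; 0 0.35 0 0 0 0 0; 0 0 0 0 0 0 0; 0 0 -0.2 0 0 0 0; 0 0 -0.2 0 0 0 0; 0 0 0 0 0 0 0"

```text
time: 19.2
tcp_pos: [0.524, 0.2319, 0.016]
ee_rot: [0.708, -0.706, 0.0, -0.0]
force: [-4.6, -2.1, -0.8]
gripper_width: 0.0427
```

Call:
servo_tool --moves "0 0 0 0 0 0 65; 0 0 0 0 0 0 75; 0 0 0 0 0 0 80; 0 0 0 0 0 0 80; 0 0 1.5 0 0 0 80; 0 0 3 0 0 0 80; 0 -1 5 0 0 0 80; 0 -5 5 0 0 0 80; 0 -5 2 0 0 0 0; 0 -3 0 0 0 0 0"

```text
time: 20.45
tcp_pos: [0.525, 0.0966, 0.1782]
ee_rot: [0.708, -0.707, 0.002, -0.002]
force: [0.7, 0.6, -0.7]
gripper_width: 0.0325
```

Run:
```python
from h import *
c=grab('wrist'); st=c['st']; print(st['joint_pos'].round(3),st['tcp_pos'],R.from_quat(st['ee_rot']).as_euler('ZYX',degrees=True))
grab('top'); s=grab('scene'); t=load('top')
a=cv2.resize(t['pixels'][140:260,200:360],None,fx=2.5,fy=2.5); b=cv2.resize(s['pixels'][120:240,270:430],None,fx=2.5,fy=2.5)
w=cv2.resize(c['pixels'],(400,250)); cv2.imwrite('pics/c2.png',cv2.cvtColor(np.hstack([np.vstack([a,b[:280]]),np.vstack([w,np.zeros((330,400,3),np.uint8)])])[:,:800],cv2.COLOR_RGB2BGR))
for n,cc in (('top',t),('scene',s)):
    P=cloud(cc);H,S,V=cv2.split(cv2.cvtColor(cc['pixels'],cv2.COLOR_RGB2HSV)); ok=cc['depth']>0; x,y,z=np.moveaxis(P,-1,0)
    m=ok&(H>100)&(H<130)&(S>120)&(abs(x-.524)<.03)&(abs(y-.31)<.03)&(z>.04)&(z<.07); print(n,'pad',m.sum(),P[m].mean(0) if m.any() else '')
    m=ok&(z>.004)&(z<.014)&(abs(x-.524)<.06)&(y>.09)&(y<.36)&(V<110); 
    if m.sum()>20: print('base',cv2.minAreaRect((P[m][:,:2]*1000).astype(np.float32)))
    m=ok&(z>.07)&(z<.14)&(abs(x-.524)<.06)&(y>-.03)&(y<.11)&(V<70)&(S<90)
    if m.sum()>5: print('handle',m.sum(),P[m].mean(0),P[m].min(0),P[m].max(0))
    m=ok&(H>18)&(H<35)&(S>110)&(V>110)&(abs(x-.524)<.03)&(abs(y-.313)<.03); print('mark',m.sum(),P[m].mean(0))
```

```text
[ 0.182  0.143 -0.136  1.287 -0.    -1.39 ] [0.52504486 0.096568   0.17820764] [-8.99036998e+01  4.02657433e-02 -1.79692285e+02]
top pad 0 
base ((531.229248046875, 276.6853332519531), (99.7213363647461, 173.8980255126953), 6.38352632522583)
mark 115 [0.52371418 0.31293685 0.08155962]
scene pad 0 
base ((527.3600463867188, 222.7275390625), (74.1385269165039, 229.38018798828125), 0.06613153219223022)
handle 114 [0.53121251 0.07341946 0.12492311] [0.51983758 0.04256349 0.10209185] [0.53870358 0.10752134 0.13989923]
mark 52 [0.52338161 0.31174698 0.07793205]
```

View pics/c2.png

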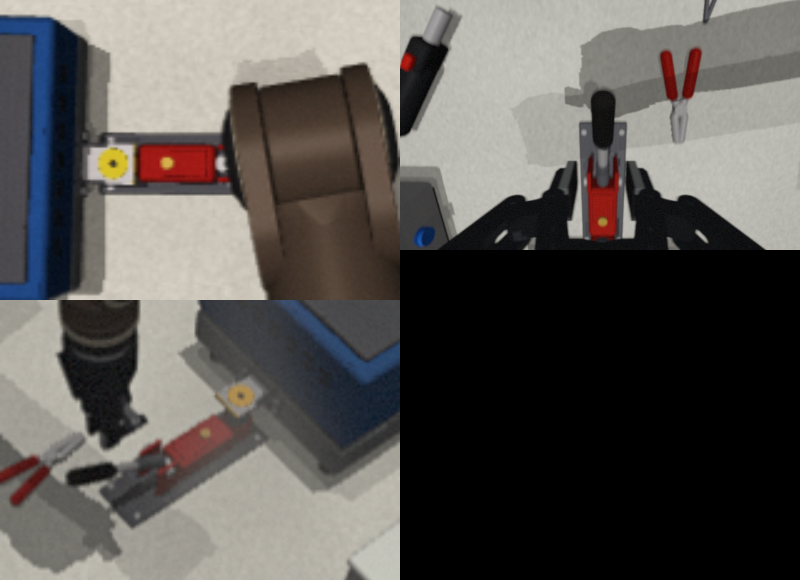

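The top and scene views show the jack under the lug with its mark centred. The jack's base is near y 0.225 and its handle rises behind. The grip lies right under the tool, so I'll press it with shut fingers.

Call:
servo_tool --moves "0 -1.2 0 0 0 0 0; 0 -1.2 0 0 0 0 0; 0 0 -2 0 0 0 0; 0 0 -2 0 0 0 0; 0 0 -1 0 0 0 0; 0 -0.4 -1 0 0 0 0; 0 -0.3 -1 0 0 0 0; 0 -0.3 -1 0 0 0 0; 0 0 0 0 0 0 0; 0 0 0 0 0 0 0"

```text
time: 21.85
tcp_pos: [0.524, 0.064, 0.0946]
ee_rot: [0.708, -0.706, 0.0, 0.0]
force: [-0.3, -1.7, 3.0]
gripper_width: -0.0002
```

Call:
servo_tool --moves "0 -0.2 -1 0 0 0 0; 0 -0.1 -1 0 0 0 0; 0 0 -1 0 0 0 0; 0 0 -0.7 0 0 0 0; 0 0 -0.4 0 0 0 0; 0 0 0 0 0 0 0; 0 0 0 0 0 0 0; 0 0 0 0 0 0 0; 0 0 0 0 0 0 0; 0 0 0 0 0 0 0"

```text
time: 23.1
tcp_pos: [0.5244, 0.0605, 0.0544]
ee_rot: [0.708, -0.706, 0.001, 0.0]
force: [-0.8, -5.2, 8.7]
gripper_width: 0.0001
```

Call:
servo_tool --moves "0 0 -0.2 0 0 0 0; 0 0 0 0 0 0 0; 0 0.1 1.5 0 0 0 0; 0 0.2 2 0 0 0 0; 0 0.3 2 0 0 0 0; 0 0.3 2 0 0 0 0; 0 0.2 1.5 0 0 0 0; 0 0 0 0 0 0 0; 0 0 0 0 0 0 0; 0 0 0 0 0 0 0"

```text
time: 24.35
tcp_pos: [0.5234, 0.072, 0.1405]
ee_rot: [0.708, -0.706, -0.001, 0.001]
force: [-0.2, -0.0, 0.3]
gripper_width: -0.0002
```

Run:
```python
from h import *
st=robot.read_state(); print(st['tcp_pos'],st['force'])
for n in ('scene',):
    cc=grab(n); P=cloud(cc);H,S,V=cv2.split(cv2.cvtColor(cc['pixels'],cv2.COLOR_RGB2HSV)); ok=cc['depth']>0; x,y,z=np.moveaxis(P,-1,0)
    m=ok&(z>.004)&(z<.014)&(abs(x-.524)<.06)&(y>.09)&(y<.36)&(V<110); print('base',cv2.minAreaRect((P[m][:,:2]*1000).astype(np.float32)))
    m=ok&(H>18)&(H<35)&(S>110)&(V>110)&(abs(x-.524)<.03)&(abs(y-.313)<.03); print('mark',m.sum(),P[m].mean(0))
    m=ok&(z>.07)&(z<.14)&(abs(x-.524)<.06)&(y>-.03)&(y<.11)&(V<70)&(S<90); print('handle',P[m].mean(0),P[m].max(0))
    b=cv2.resize(cc['pixels'][110:250,270:430],None,fx=4,fy=4,interpolation=cv2.INTER_CUBIC); cv2.imwrite('pics/s3.png',b[...,::-1])
```

```text
[0.52341455 0.07197417 0.14053998] [-0.16089565 -0.04814019  0.27634464]
base ((528.865966796875, 222.8965301513672), (228.63706970214844, 71.25732421875), 89.9280014038086)
mark 54 [0.52400443 0.31171407 0.07868314]
handle [0.53261842 0.07383617 0.1243951 ] [0.53914054 0.10922793 0.1395202 ]
```

View pics/s3.png

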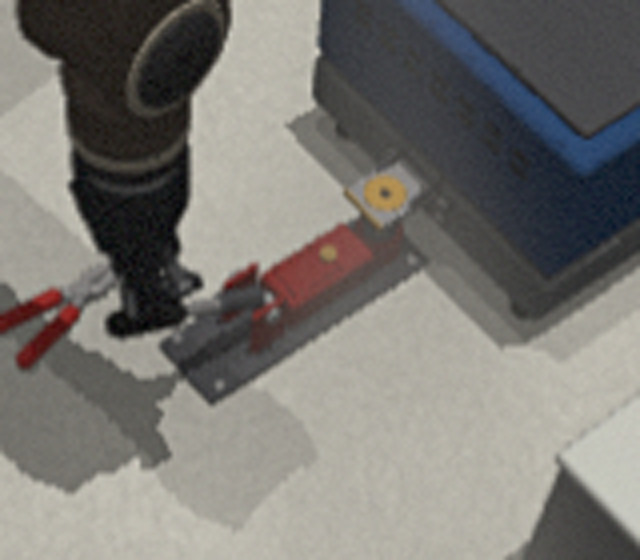

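The jack has not moved and the handle sprang back up, so the first stroke is done. Now the second stroke.

Call:
servo_tool --moves "0 -0.1 -1.5 0 0 0 0; 0 -0.2 -1.5 0 0 0 0; 0 -0.3 -1 0 0 0 0; 0 -0.3 -1 0 0 0 0; 0 -0.2 -1 0 0 0 0; 0 -0.1 -1 0 0 0 0; 0 0 -0.8 0 0 0 0; 0 0 -0.6 0 0 0 0; 0 0 -0.5 0 0 0 0; 0 0 0 0 0 0 0"

```text
time: 25.65
tcp_pos: [0.5248, 0.0576, 0.0536]
ee_rot: [0.707, -0.707, 0.003, 0.001]
force: [-2.1, -10.4, 16.3]
gripper_width: 0.0001
```

```bash
cat > chk.py <<'E'
from h import *
st=robot.read_state(); print(st['tcp_pos'],st['force'])
for n in ('top','scene'):
    cc=grab(n); P=cloud(cc);H,S,V=cv2.split(cv2.cvtColor(cc['pixels'],cv2.COLOR_RGB2HSV)); ok=cc['depth']>0; x,y,z=np.moveaxis(P,-1,0)
    m=ok&(H>18)&(H<35)&(S>110)&(V>110)&(abs(x-.524)<.03)&(abs(y-.313)<.03); print('mark',m.sum(),P[m].mean(0),np.median(z[m]))
    m=ok&(z>.15)&(x>.4)&(x<.65)&(y>.37)&(y<.62); A=np.c_[y[m],np.ones(m.sum())]; k=m&(z>.2); A=np.c_[y[k],np.ones(k.sum())]; print('kiln top slope',np.linalg.lstsq(A,z[k],rcond=None)[0])
    if n=='scene':
        m=ok&(z>.004)&(z<.014)&(abs(x-.524)<.06)&(y>.09)&(y<.36)&(V<110); print('base',cv2.minAreaRect((P[m][:,:2]*1000).astype(np.float32)))
        m=ok&(H>100)&(H<130)&(S>120)&(abs(x-.524)<.03)&(abs(y-.31)<.03)&(z<.09); print('pad',m.sum(),P[m].mean(0) if m.any() else '')
E
python3 chk.py
```

```text
[0.52478292 0.05755824 0.05357737] [ -2.1082416  -10.40354372  16.28505289]
mark 115 [0.52362068 0.31638773 0.09308347] 0.09322177116028309
kiln top slope [-0.03192417  0.25552308]
mark 49 [0.52435204 0.31574259 0.089107  ] 0.08883905041156936
kiln top slope [-0.03135494  0.25202287]
base ((529.0836791992188, 223.43624877929688), (228.6035919189453, 70.99613952636719), 89.44631958007812)
pad 0
```

Call:
servo_tool --moves "0 0 -0.2 0 0 0 0; 0 0 -0.2 0 0 0 0; 0 0 0 0 0 0 0; 0 0 0 0 0 0 0; 0 0 0 0 0 0 0; 0 0 0 0 0 0 0; 0 0 0 0 0 0 0; 0 0 0 0 0 0 0; 0 0 0 0 0 0 0; 0 0 0 0 0 0 0"

```text
time: 27.0
tcp_pos: [0.525, 0.0575, 0.052]
ee_rot: [0.707, -0.707, 0.003, 0.0]
force: [-10.0, -9.8, 33.4]
gripper_width: -0.0002
```

```bash
python3 chk.py
```

```text
[0.52499114 0.05751801 0.05201819] [-10.03575909  -9.77057283  33.4185055 ]
mark 115 [0.52366998 0.31652775 0.09297784] 0.09248157538745448
kiln top slope [-0.03251431  0.25587617]
mark 49 [0.52413233 0.31587851 0.08950508] 0.08950933867076966
kiln top slope [-0.03242414  0.2525819 ]
base ((528.0313110351562, 223.67626953125), (227.78341674804688, 71.32625579833984), 89.83162689208984)
pad 0
```

Call:
servo_tool --moves "0 0 0 0 0 0 0; 0 0 0 0 0 0 0; 0 0 0 0 0 0 0; 0 0 0 0 0 0 0; 0 0 0 0 0 0 0; 0 0 0 0 0 0 0; 0 0 0 0 0 0 0; 0 0 0 0 0 0 0; 0 0 0 0 0 0 0; 0 0 0 0 0 0 0"

```text
time: 28.35
tcp_pos: [0.525, 0.0575, 0.0521]
ee_rot: [0.707, -0.707, 0.004, 0.0]
force: [-9.0, -10.7, 33.2]
gripper_width: -0.0004
```

Run:
```python
from h import *
s=robot.read_state(); print(s['tcp_pos'],s['force'])
c=grab('scene'); save(c,'s4.png',(270,110,430,250),4)
```

```text
[0.52500547 0.05750971 0.05205548] [ -9.04297119 -10.68264053  33.23598307]
```

View pics/s4.png

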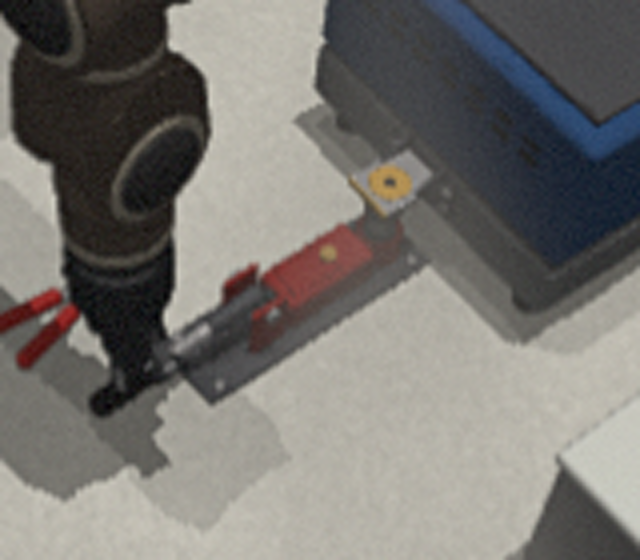

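The handle is held right down and steady, the kiln's lug (390,182) is raised and its near side is up. The jack is flat. I'm handing in.

```bash
python3 -c "
from plant import robot
print(robot.sign_off())"
```

```text
the job is handed in; nothing more can be done
None
```

I handed the job in with the kiln raised on the pad and the handle held right down. `sign_off` gave no verdict, so the result rests on my own checks.

**What I did:** I set the blue pad in the saddle cup. I then carried the jack in with its saddle under the yellow mark, let go of it, and pumped two strokes with shut fingers. It finished at about 28 s of the 72 s allowed.

**Last checks:**
- **Handle:** it is at its stop, pressed with a steady 33 N down. There is also about 9–11 N sideways on the tool in both x and y, which did not change over the last 1.3 s.
- **Lift:** the lug mark rose 11–12 mm, which is about 0.040 rad of tilt. The slope of the kiln's top gave about 0.032 rad instead. Both are above the 0.0273 rad needed.
- **Jack position:** by the scene camera the saddle is about 6–9 mm from the lift point, while the gripper's own position put it within about 2 mm. Both are inside the limits.
- **Not checked:** once under the lug, the pad could not be seen. That it is still seated in the cup and carrying the lug is inferred from the lift and the last clear view before the jack went in. I did not measure the other things on the bench again, though nothing was seen to touch them.

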